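Tap a bearing cup square into its housing

ROBOT

A 6-joint arm with a two-finger parallel gripper is mounted at the origin on the work surface. World frame = base frame: x ahead of the robot, y to its left, z up, the work surface at z = 0. Lengths are in mm, angles in rad, forces in N, time in s.
With the tool pointing down it reaches from about 350 to 975 mm from the base axis. Payload 7.1 kg.
Tool frame: the origin (TCP) lies midway between the tips of the shut fingers; the grasp point (between the pads) lies 19 mm behind it; z points along the fingers, y is the direction in which the jaws open and shut (so a half turn about z gives the same grasp; the last joint's range is limited). The gripper opens to 88 mm and grips with 3 to 60 N. Pads are 20 mm wide; open, the fingers measure 115 mm over their backs; the gripper's body (75 mm by 178 mm) begins 61 mm behind the grasp point.
Start: joints at [1.312, 0.423, 1.63, -0, 1.089, -0.019], TCP at [148.411, 607.107, 222.675] pointing down, gripper open.
Joint ranges: [-3, 3], [-0.9, 2.11], [0.09, 2.58], [-1.31, 4.45], [0.11, 2.69], [-2.54, 2.54]. Speed limits (rad/s): [2.39, 2.39, 3.01, 3.14, 3.14, 3.14].

INTERFACE

Orientations are given as a unit quaternion [x, y, z, w].
In Python, from cell import robot gives the robot as it stands.
- The arm moves only by the tool servo_tool, never from a script. Its argument "plan" is a list of rows, each a list of 5 numbers: the gripper's target within -1 to 1 (fully open at 1, half-way at 0, shut at -1), then the shift along the world's x, y, z in m, then the turn about the world's z in degrees. In form: [[claw, dx, dy, dz, spin], ...]. A call has 1 to 5 rows; each row is the pose to reach, as a shift and turn from the pose measured when the call began; what a row does not reach only later rows make up. A row lasts 1/10 s, in which the tool goes at most 50 mm and 8.59 degrees, less where a joint would pass 70% of its speed; a pose out of reach is approached as far as the arm can. A call with a gripper value outside its range is refused whole. The fingers move at their own pace and stop on an object; "squeeze" is the grip in N (left out, the last holds). Time passes only in rows, so rows that repeat a pose let the fingers close. It gives the time, the measured TCP pose, the force and the opening at its end, in the units of the state.
- robot.get_state(): the state, without advancing time (a new reading comes with each control period).
- robot.get_image(name): name is "scene" or "top" or "wrist"; returns a dict with "pixels" (384x512x3 uint8, red, green, blue), "camera_matrix" (3x3 intrinsics, pixels), "k1" (the pictures are not rectified: a ray, as slopes to the right and down, at radius r is drawn at 1 + k1 r^2 times it, then the intrinsics apply), "origin" and "orientation" of the camera in the world. Camera axes: x right, y down, z forward; pixel columns grow to the right and rows downward; lengths in mm; the calibration is good to about 2 mm. A picture is of the moment at which its call begins. There is no depth.
- robot.job_done(): hands the job in, once; it reports no verdict.
The state is a dict: "time_s": time; "qpos": joint angles; "dq": joint speeds; "effort": joint torques, N m; "position": TCP position; "ee_rot": TCP orientation; "force": force on the tool from outside, world axes, zero at the start; "moment": the same for the moment, N m; "grip_width": finger opening in mm.
Only numpy, scipy, OpenCV 4.12 (cv2) and the standard library are available. Lean on these libraries where they do the work, as an engineer would, in place of code of your own. Each camera call takes 0.05 s, during which the arm holds its last target. There are 200 camera calls.

TASK

The flanged bearing cup of the polishing spindle has been started by hand in the tight bore of its housing, and stands proud and a little askew. Take the brass drift from the wooden rack and, with its nose on the cup's metal flange and never on the bearing in the middle, tap the cup down gently, a little at a time and alternately around the rim so that it does not cock, until it has bottomed squarely on the shims that lie out of sight in the bore: you feel it when a firm, steady push of about 30 N for half a second on the rim no longer moves it. Then stand the drift back in its pocket in the rack, and leave the other things on the bench where they are.

Things in the scene. Friction and masses are not known exactly. Their poses are not given: they have to be found in the camera images.
- bore_mouth (a point): Centre of the bore's mouth on the machined top face of the bearing housing, 52 mm above the bench. Grey cast housing bolted down: square foot 130 mm, 16 mm thick, hex bolts at the corners, round boss 92 mm across up to the face. The bore, 54 mm with tight springy walls, faces up; z points up out of it. It never moves. Shims of unknown thickness lie at its bottom.
- cup_seat (a point): On the bearing cup's axis, in the plane of the underside of its flange: starts about 10.5 mm above bore_mouth, tilted about 0.04 rad to any side (z = cup axis, up); ends 0.5 to 5 mm above it, as the shims allow. Steel cup: barrel 52 mm across and 24 mm long below this plane, flange 66 mm across, 4 mm thick above it; the 12 mm nose lands on it clear of the bearing when its middle is 28 mm from the axis.
- cup: The steel cup; origin on its axis at the barrel's lower end, 24 mm below cup_seat. Press fit: friction holds it where left. Pressed near the rim it slips at about 9 to 20 N: that side goes down, the far side stays or rises a little, tilting it about 0.02 rad per mm of tap. From about 0.11 rad it is cocked and wedges. On the shims it takes 25 N and more at the rim unmoved; over 60 N harms it.
- seal: The sealed bearing in the middle of the cup, black seal and steel inner ring: a disc 30 mm across standing 2.5 mm above the flange's top. Origin on the cup's axis in the plane of the flange's top, 4 mm above cup_seat. It moves with the cup; not to be pressed on.
- drift_grip (a point): Middle of the grip of the brass drift, 88 mm above its nose. Brass, 128 mm long, 0.4 kg, stands nose down in one pocket of the rack: flat nose 12 x 12 mm, widening within 22 mm to a round body 26 mm across with a shoulder 58 mm above the nose, then a square grip 18 x 18 mm to the top. z points up; the grip's faces are parallel to the rack's sides within 0.1 rad.
- drift_nose (a point): Centre of the flat end of the brass drift's nose, its lowest point when upright; z points up along the drift.
- drift: The brass drift itself (see drift_grip); its origin is the same point as drift_nose.
- pocket0 (a point): Centre of the mouth of one pocket of the oak tool rack, 50 mm above the bench. Block 66 x 130 x 50 mm, fixed, with two pockets 32 x 32 mm, 38 mm deep, 58 mm apart along its length. x points across the block, y along the row from pocket0 to pocket1. Drift and punch stand one in each, either way round: grip the drift across the block.
- pocket1 (a point): Centre of the mouth of the other pocket of the rack, as pocket0.
- punch: Steel centre punch standing point down in the other pocket: round, dark, knurled, 24 mm across and 115 mm long; origin at its point. A bystander.
- spare: Spare ball bearing lying on the bench, 47 mm across and 14 mm high; origin at the centre of its underside. A bystander.
- pulley: Cast V-belt pulley lying on the bench, 104 mm across, 48 mm high with its hub; origin at the centre of its underside. A bystander.
- hammer: Hand hammer with a wooden handle lying on the bench; origin under its middle. A bystander.
- spanner: Steel spanner lying on the bench; origin under its middle. A bystander.
There are look-alikes about, which are no part of the job. Of the things that look like the drift, the largest one is meant.

How it is judged:
By the outcome, as a careful person would: the job done as asked, in the order asked, and still so for the second after the job is handed in, with the robot touching nothing.
It also fails if it takes over 72 s, if anything falls off the work surface, if the arm or the gripper's body presses on something with over 40 N, if the wrist force passes 120 N, or if a joint passes its speed limit or range.

## Working session

There is one attempt and no reset: what is moved stays moved. The work goes in short steps, Python scripts to look and compute and a tool call to move; the robot and the scene stay as the last step left them, time stands still between calls to the robot, and variables do not carry over. Pictures are saved under pics/ and viewed, about 8 in all and at most 12, crops included, and the job is handed in when it is done.

Besides the shell and the picture viewer there is one more tool, called after "Emit:" as a command line: name --pt "numbers of a row" for each row, then --argument value for the rest. servo_tool: Moves the arm, as the interface text tells. Its arguments: {"type":"object","properties":{"plan":{"type":"array"},"squeeze":{"type":"number"}},"required":["plan"]}

```bash
ls; mkdir -p pics; cat > h.py <<'E'
import numpy as np, cv2
from cell import robot
from scipy.spatial.transform import Rotation as R
def snap(name,fn):
    im=robot.get_image(name); cv2.imwrite('pics/'+fn+'.png',im['pixels'][:,:,::-1])
    np.save('pics/'+fn+'.npy',im,allow_pickle=True); return im
def load(fn): return np.load('pics/'+fn+'.npy',allow_pickle=True).item()
def rot(im):
    o=np.array(im['orientation'],float); return o if o.shape==(3,3) else R.from_quat(o).as_matrix()
def ray(im,u,v):
    d=np.array([im['k1'],0,0,0,0],float)
    p=cv2.undistortPoints(np.array([[[u,v]]],float),np.array(im['camera_matrix'],float),d)[0,0]
    return np.array(im['origin'],float),rot(im)@np.array([p[0],p[1],1])
def onz(im,u,v,z):
    o,d=ray(im,u,v); return o+d*(z-o[2])/d[2]
def proj(im,P):
    r=rot(im).T; o=np.array(im['origin'],float)
    return cv2.projectPoints(np.array(P,float).reshape(-1,1,3),cv2.Rodrigues(r)[0],-r@o,np.array(im['camera_matrix'],float),np.array([im['k1'],0,0,0,0],float))[0][:,0]
E
python3 - <<'E'
from h import *
a=snap('top','top0');b=snap('scene','scene0')
for i in(a,b): print(i['origin'],i['orientation'],i['k1'],i['camera_matrix'])
cv2.imwrite('pics/both.png',cv2.resize(np.vstack([a['pixels'],b['pixels']])[:,:,::-1],None,fx=.78,fy=.78))
print(robot.get_state())
E
```

```text
pics
[ 400.39639565  -24.15021402 1249.35990356] [ 0.71474589 -0.69717843  0.031614   -0.04561909] -0.027371086998669893 [[412.32671899   0.         254.49392216]
 [  0.         412.32671899 195.93155733]
 [  0.           0.           1.        ]]
[1161.97684706 -344.04893863  558.41107843] [ 0.75640502  0.45583023 -0.24206659 -0.40183829] -0.004018679291407107 [[349.6907743    0.         260.46151532]
 [  0.         349.6907743  193.99538135]
 [  0.           0.           1.        ]]
{'time_s': 0.1, 'qpos': array([ 1.31197889e+00,  4.23777810e-01,  1.63059978e+00, -2.95902300e-06,
        1.08858643e+00, -1.90193191e-02]), 'dq': array([ 0.00022626, -0.00050287, -0.00298643,  0.00157787,  0.00140155,
       -0.00094452]), 'effort': array([-7.21278757e-04, -5.45615387e+01, -2.74318260e+01,  6.44133543e-02,
        1.89078046e-02, -3.78978939e-05]), 'position': array([148.3023333 , 606.64041228, 221.97648391]), 'ee_rot': array([ 1.19611280e-01,  9.92820564e-01, -6.79259323e-04, -9.36502503e-05]), 'force': array([-0.49911036, -0.1276886 ,  0.21703718]), 'moment': array([ 0.01751654, -0.01996469, -0.01062701]), 'grip_width': 87.74655520291647}
```

View pics/both.png

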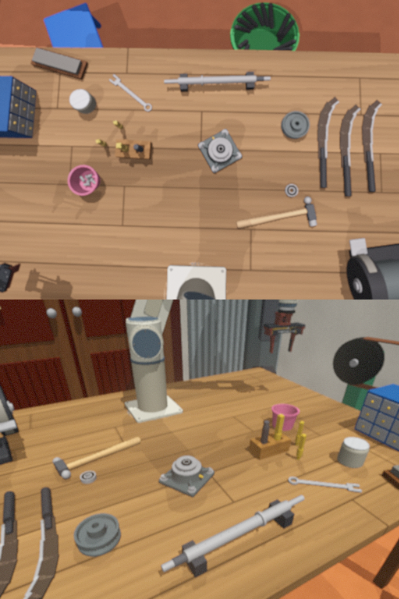

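The top view (upper half) shows the rack at about (135,150) and the housing at (220,150). Brass look-alikes stand beside the rack. The scene view shows the drift and the dark punch standing in the rack at about (270,430). Next I'll zoom in.

```bash
python3 - <<'E'
from h import *
a=load('top0')['pixels'][:,:,::-1];b=load('scene0')['pixels'][:,:,::-1]
c=[cv2.resize(a[150:220,115:215],(400,280),interpolation=2),cv2.resize(a[160:230,240:340],(400,280),interpolation=2),
cv2.resize(b[130:235,310:460],(400,280),interpolation=2),cv2.resize(b[180:285,175:325],(400,280),interpolation=2)]
cv2.imwrite('pics/crop.png',np.vstack([np.hstack(c[:2]),np.hstack(c[2:])]))
E
```

```text
(no output)
```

View pics/crop.png

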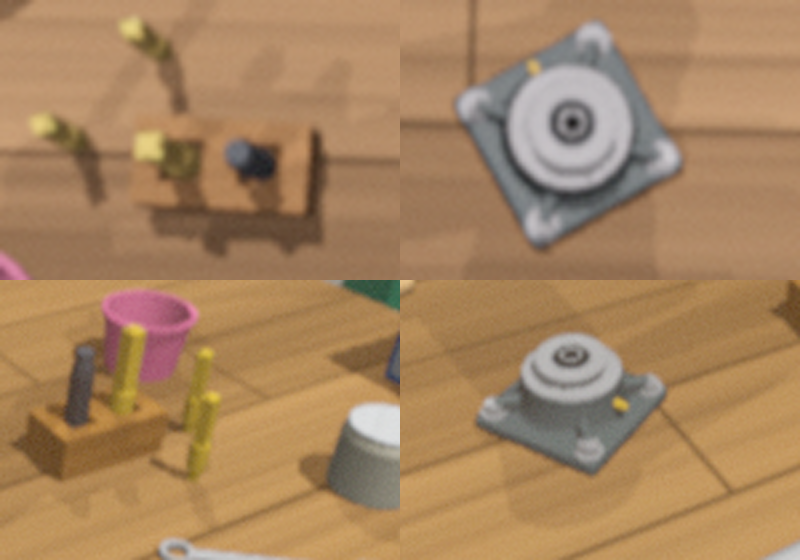

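```bash
python3 - <<'E'
from h import *
a=load('top0');b=load('scene0')
T=lambda u,v,z:onz(a,115+u/4,150+v/4,z)
print('drift top',T(148,146,140), 'scene', onz(b,310+133*.375,130+(328-280)*.375,140))
for p in [(138,118),(315,127),(133,203),(312,213)]: print('rack',T(*p,50))
print('punch top',T(238,155,127))
for p in [(145,25),(43,124)]: print('look',T(*p,100))
print('cup',onz(a,240+(571-400)/4,160+122/4,69), onz(b,175+(570-400)*.375,180+(354-280)*.375,69))
for p in [(592,35),(470,105),(665,155),(545,225)]: print('bolt',onz(a,240+(p[0]-400)/4,160+p[1]/4,20))
s=robot.get_state();print(R.from_quat(s['ee_rot']).as_matrix())
E
```

```text
drift top [541.06934138 280.01712847 140.        ] scene [544.93436336 280.68169917 140.        ]
rack [573.18100081 313.27190695  50.        ]
rack [569.46596338 181.48241695  50.        ]
rack [509.97658661 313.56217922  50.        ]
rack [505.82271847 181.00914239  50.        ]
punch top [537.91533469 220.74345616 127.        ]
look [633.0808918  297.84815155 100.        ]
look [560.14592273 367.01510571 100.        ]
cup [547.29964164 -80.05164987  69.        ] [548.97047305 -78.02093813  69.        ]
bolt [619.90283225 -96.99286802  20.        ]
bolt [564.47939771  -6.29278136  20.        ]
bolt [ 530.19681779 -153.07254107   20.        ]
bolt [475.60841536 -64.44471656  20.        ]
[[-9.71386266e-01  2.37504950e-01 -3.48449943e-04]
 [ 2.37505204e-01  9.71385361e-01 -1.32636199e-03]
 [ 2.34616342e-05 -1.37116850e-03 -9.99999060e-01]]
```

Emit:
servo_tool --pt "1 0.026 -0.022 0 -5.2" --pt "1 0.052 -0.044 0 -10.4" --pt "1 0.079 -0.066 0 -15.6" --pt "1 0.105 -0.088 0 -20.8" --pt "1 0.131 -0.109 0 -26"

```text
time_s: 0.6
position: [280.0, 496.4, 221.6]
ee_rot: [0.342, 0.94, -0.001, -0.0]
force: [0.1, 0.9, -0.5]
grip_width: 88.1
```

Emit:
servo_tool --pt "1 0.026 -0.022 0 -5.2" --pt "1 0.052 -0.044 0 -10.4" --pt "1 0.079 -0.066 0 -15.6" --pt "1 0.105 -0.088 0 -20.8" --pt "1 0.131 -0.109 0 -26"

```text
time_s: 1.1
position: [411.8, 386.1, 221.4]
ee_rot: [0.546, 0.838, -0.001, -0.001]
force: [-0.2, 0.4, 0.3]
grip_width: 87.7
```

Emit:
servo_tool --pt "1 0.026 -0.022 0 -5.2" --pt "1 0.052 -0.044 0 -10.4" --pt "1 0.079 -0.066 0 -15.6" --pt "1 0.105 -0.088 0 -20.8" --pt "1 0.131 -0.109 0 -26"

```text
time_s: 1.6
position: [543.5, 275.8, 221.0]
ee_rot: [0.722, 0.692, -0.001, -0.001]
force: [0.0, -0.2, 0.7]
grip_width: 87.7
```

```bash
python3 - <<'E'
from h import *
a=snap('wrist','w1');print(a['origin'],rot(a).round(3),a['k1'],a['camera_matrix'][0])
cv2.imwrite('pics/w1v.png',a['pixels'][:,:,::-1])
s=robot.get_state();print(R.from_quat(s['ee_rot']).as_matrix().round(4))
E
```

```text
[546.91214355 344.18585062 382.86984607] [[ 0.999 -0.038 -0.014]
 [-0.041 -0.967 -0.25 ]
 [-0.004  0.251 -0.968]] -0.059482176062967476 [288.39164462   0.         254.97146352]
[[ 4.820e-02  9.988e-01 -7.000e-04]
 [ 9.988e-01 -4.820e-02 -1.300e-03]
 [-1.400e-03 -6.000e-04 -1.000e+00]]
```

View pics/w1v.png

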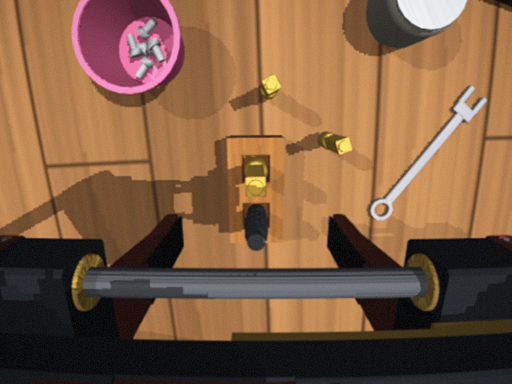

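The wrist view shows the drift's square top at about (257,187), the pocket above it and the punch at (257,240). The rack top spans x from 228 to 283, with its back edge at y of about 137.

```bash
python3 - <<'E'
from h import *
a=load('w1');p=a['pixels'];hsv=cv2.cvtColor(p,cv2.COLOR_RGB2HSV)
m=((hsv[:,:,0]>20)&(hsv[:,:,0]<36)&(hsv[:,:,1]>130)&(hsv[:,:,2]>90)).astype(np.uint8)
n,l,st,c=cv2.connectedComponentsWithStats(m)
for i in range(1,n):
    if st[i,4]>40: print(st[i],c[i])
for p2,z in [((256,187),140),((257,240),127)]: print(onz(a,*p2,z))
print('rack back corners',onz(a,228,137,50),onz(a,282,137,50))
cv2.imwrite('pics/w1c.png',cv2.resize(p[125:255,210:305][:,:,::-1],None,fx=4.4,fy=4.4,interpolation=2))
E
```

```text
[262  75  19  23 241] [270.98340249  84.78838174]
[320 133  14   7  47] [327.0212766  135.70212766]
[335 137  17  17 200] [343.21  145.045]
[245 157  22  39 493] [255.57809331 178.46044625]
[ 72 267  10  23  67] [ 75.80597015 278.6119403 ]
[544.41619894 283.48673748 140.        ]
[543.15647925 227.69334942 127.        ]
rack back corners [513.88676846 321.0746428   50.        ] [575.47732852 318.58621657  50.        ]
```

View pics/w1c.png

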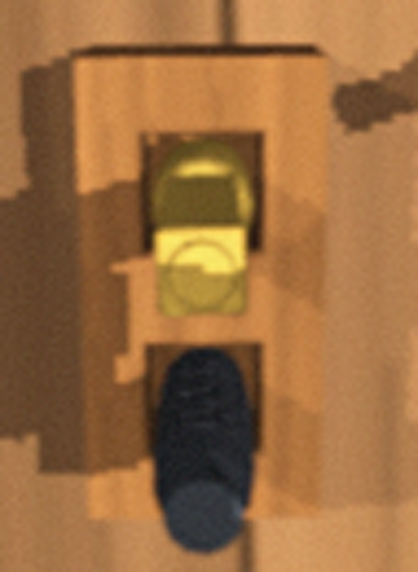

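```bash
python3 - <<'E'
from h import *
a=load('w1');C=lambda u,v,z:onz(a,210+u/4.4,125+v/4.4,z).round(1)
print('top',C(201,271,140),'corners',C(158,228,140),C(246,228,140),C(158,316,140),C(246,316,140))
print('pocket edges',C(147,190,50),C(262,190,50),'back',C(204,132,50),'front',C(250,252,50),'p1 back',C(204,345,50))
print('rack',C(76,52,50),C(326,52,50),C(90,515,50),C(322,515,50))
E
```

```text
top [544.2 283.9 140. ] corners [536.1 292.9 140. ] [553.3 292.2 140. ] [535.2 275.  140. ] [552.7 274.3 140. ]
pocket edges [529.7 284.3  50. ] [560.2 283.   50. ] back [545.4 299.1  50. ] front [556.5 266.3  50. ] p1 back [543.1 240.6  50. ]
rack [513.1 321.3  50. ] [577.9 318.7  50. ] [508.6 191.1  50. ] [574.7 188.5  50. ]
```

Emit:
servo_tool --pt "1 0.001 0.008 -0.03 0.5" --pt "1 0.001 0.008 -0.06 0.5" --pt "1 0.001 0.008 -0.09 0.5" --pt "1 0.001 0.008 -0.12 0.5" --pt "1 0.001 0.008 -0.14 0.5"

```text
time_s: 2.15
position: [546.8, 280.8, 78.7]
ee_rot: [0.721, 0.693, -0.002, -0.0]
force: [-0.0, -0.3, -0.7]
grip_width: 87.9
```

Emit:
servo_tool --pt "-1 0 0 0 0" --pt "-1 0 0 0 0" --pt "-1 0 0 0 0" --pt "-1 0 0 0 0" --pt "-1 0 0 0 0" --squeeze 58

```text
time_s: 2.65
position: [547.4, 281.1, 79.9]
ee_rot: [0.721, 0.693, -0.001, 0.0]
force: [0.0, -0.4, -0.1]
grip_width: 51.0
```

Emit:
servo_tool --pt "-1 0 0 0 0" --pt "-1 0 0 0 0" --pt "-1 0 0 0 0"

```text
time_s: 2.95
position: [547.6, 281.2, 80.1]
ee_rot: [0.721, 0.693, -0.001, 0.0]
force: [-0.3, -0.6, 0.6]
grip_width: 27.5
```

Emit:
servo_tool --pt "-1 -0.003 0.002 0 0" --pt "-1 -0.003 0.002 0 0" --pt "-1 -0.003 0.002 0 0" --pt "-1 -0.003 0.002 0 0" --pt "-1 -0.003 0.002 0 0"

```text
time_s: 3.45
position: [544.2, 283.3, 80.1]
ee_rot: [0.721, 0.693, -0.001, -0.0]
force: [-2.1, 0.6, 2.2]
grip_width: 17.6
```

Emit:
servo_tool --pt "-1 0 0 0.01 0" --pt "-1 0 0 0.02 0" --pt "-1 0 0 0.035 0" --pt "-1 0 0 0.05 0" --pt "-1 0 0 0.07 0"

```text
time_s: 3.95
position: [544.0, 283.1, 151.4]
ee_rot: [0.721, 0.693, -0.001, -0.0]
force: [-0.1, 0.9, -4.2]
grip_width: 17.8
```

Emit:
servo_tool --pt "-1 0 0 0.02 0" --pt "-1 0 0 0.03 0" --pt "-1 0 0 0.03 0"

```text
time_s: 4.25
position: [545.2, 283.6, 183.8]
ee_rot: [0.721, 0.693, 0.001, 0.001]
force: [-0.3, 1.2, -3.5]
grip_width: 17.6
```

```bash
python3 - <<'E'
from h import *
a=snap('scene','s2');w=snap('wrist','w2')
cv2.imwrite('pics/s2v.png',np.hstack([cv2.resize(a['pixels'][60:240,300:480],(400,400)),cv2.resize(w['pixels'][100:360,130:390],(400,400))])[:,:,::-1])
s=robot.get_state();print(s['position'],s['force'],s['moment'],s['grip_width'])
E
```

```text
[543.78599301 282.94996225 181.29094873] [-0.1597552  -0.13211424 -3.81155491] [-0.07296257  0.10069094  0.06484894] 17.319424477772255
```

View pics/s2v.png

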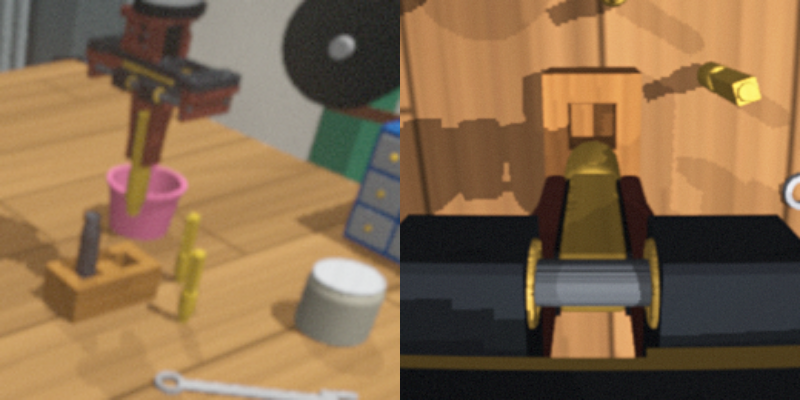

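Emit:
servo_tool --pt "-1 0 0 0.03 0" --pt "-1 0 0 0.055 0" --pt "-1 0 -0.025 0.06 0" --pt "-1 0 -0.07 0.06 0" --pt "-1 0.001 -0.11 0.06 0"

```text
time_s: 4.85
position: [543.8, 171.7, 240.2]
ee_rot: [0.72, 0.694, -0.002, -0.0]
force: [0.8, 0.0, -2.8]
grip_width: 17.5
```

Emit:
servo_tool --pt "-1 0 -0.04 0 0" --pt "-1 0 -0.08 0 0" --pt "-1 0 -0.12 0 0" --pt "-1 0 -0.16 0 0" --pt "-1 0.002 -0.2 0 0"

```text
time_s: 5.35
position: [544.7, -29.8, 238.9]
ee_rot: [0.72, 0.694, -0.003, -0.001]
force: [0.1, 0.3, -2.9]
grip_width: 17.8
```

Emit:
servo_tool --pt "-1 0 -0.04 0 0" --pt "-1 0 -0.08 0 0" --pt "-1 0.001 -0.105 -0.02 0" --pt "-1 0.001 -0.11 -0.04 0" --pt "-1 0.001 -0.11 -0.05 0"

```text
time_s: 5.85
position: [543.9, -140.5, 186.1]
ee_rot: [0.721, 0.693, -0.004, -0.003]
force: [0.2, 1.1, -4.8]
grip_width: 17.6
```

```bash
python3 - <<'E'
from h import *
s=robot.get_state();print(s['position'],s['force'],s['moment'],s['grip_width'])
w=snap('wrist','w3');a=snap('scene','s3')
cv2.imwrite('pics/s3v.png',np.hstack([cv2.resize(w['pixels'][60:260,150:350],(400,400),interpolation=2),cv2.resize(a['pixels'][130:290,170:330],(400,400),interpolation=2)])[:,:,::-1])
b=load('s2');print('nose pred',proj(b,[544,283,112]),onz(b,359.9,156.7,112))
E
```

```text
[ 543.86144902 -140.5317011   186.08087602] [ 0.20410883  1.14812273 -4.75042541] [-0.07989716  0.08326688  0.06717128] 17.562501335788102
nose pred [[358.6584314 157.0211551]] [544.14191178 287.21775406 112.        ]
```

View pics/s3v.png

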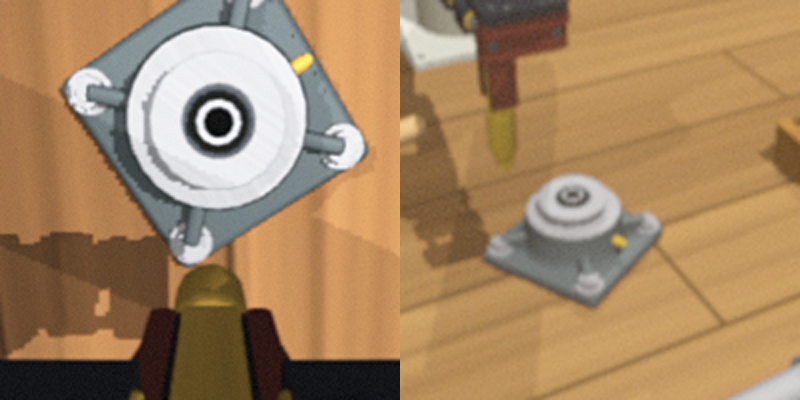

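The wrist view puts the bore and cup centre at crop (218,122), with the boss ring spanning 130–306 and the drift nose at the bottom. The scene view shows the drift hanging upright. Next I'll fit circles to get the centre.

```bash
python3 - <<'E'
from h import *
w=load('w3');g=cv2.cvtColor(w['pixels'],cv2.COLOR_RGB2GRAY)[60:260,150:350]
m=cv2.morphologyEx((g>150).astype(np.uint8),cv2.MORPH_OPEN,np.ones((7,7)))
c=max(cv2.findContours(m,0,2)[0],key=cv2.contourArea);h=cv2.convexHull(c);e=cv2.fitEllipse(h);print('boss',e)
print(onz(w,150+e[0][0],60+e[0][1],52))
d=(g<90).astype(np.uint8)
for k in cv2.findContours(d,0,2)[0]:
    A=cv2.contourArea(k)
    (x,y),r=cv2.minEnclosingCircle(k)
    if A>100 and abs(x-109)<10 and abs(y-61)<10:
        e=cv2.fitEllipse(k);print('seal',e,onz(w,150+e[0][0],60+e[0][1],69))
print('drift in wrist: pred nose',proj(w,[543.9,-140.5,117.3]))
a=load('s3');g=cv2.cvtColor(a['pixels'],cv2.COLOR_RGB2GRAY)
print('scene seal',onz(a,170+572*.4-160,130+196*.4,69), 'nose',proj(a,[543.9,-140.5,117.3]),'seen',170+102*.4,130+167*.4)
t=load('top0')
E
```

```text
boss ((108.28347778320312, 58.0565185546875), (90.10428619384766, 91.56784057617188), 24.365827560424805)
[548.22580064 -75.35987714  52.        ]
seal ((108.65398406982422, 60.47203826904297), (31.4102725982666, 31.53219985961914), 125.71217346191406) [548.50090312 -77.41188879  69.        ]
drift in wrist: pred nose [[255.90215221 199.3393592 ]]
scene seal [551.373165   -79.00707717  69.        ] nose [[211.55573276 196.82470098]] seen 210.8 196.8
```

Emit:
servo_tool --pt "-1 0.004 0.015 -0.01 0" --pt "-1 0.0045 0.035 -0.02 0" --pt "-1 0.0045 0.035 -0.032 0" --pt "-1 0.0045 0.035 -0.038 0" --pt "-1 0.0045 0.035 -0.038 0"

```text
time_s: 6.45
position: [548.1, -103.7, 147.8]
ee_rot: [0.72, 0.694, -0.005, -0.004]
force: [0.5, 0.4, -3.6]
grip_width: 18.0
```

Emit:
servo_tool --pt "-1 0 0 -0.003 0" --pt "-1 0 0 -0.006 0" --pt "-1 0 0 -0.008 0" --pt "-1 0 0 -0.01 0" --pt "-1 0 0 -0.01 0"

```text
time_s: 6.95
position: [548.0, -103.8, 137.6]
ee_rot: [0.72, 0.694, -0.005, -0.004]
force: [0.6, 0.0, -4.4]
grip_width: 17.5
```

Emit:
servo_tool --pt "-1 0 -0.0015 -0.001 0" --pt "-1 0 -0.0015 -0.002 0" --pt "-1 0 -0.0015 -0.003 0"

```text
time_s: 7.25
position: [548.0, -105.4, 134.6]
ee_rot: [0.72, 0.694, -0.005, -0.004]
force: [0.3, 0.4, -2.6]
grip_width: 17.4
```

Emit:
servo_tool --pt "-1 0 0 -0.001 0" --pt "-1 0 0 -0.001 0"

```text
time_s: 7.45
position: [548.1, -105.5, 133.8]
ee_rot: [0.72, 0.694, -0.005, -0.004]
force: [-0.3, -0.8, -0.4]
grip_width: 17.8
```

Emit:
servo_tool --pt "-1 0 0 0.012 0" --pt "-1 0 0.027 0.012 0" --pt "-1 0 0.055 0.012 0" --pt "-1 0 0.055 0.007 0" --pt "-1 0 0.055 0.004 0"

```text
time_s: 7.95
position: [548.2, -50.1, 138.1]
ee_rot: [0.72, 0.694, -0.005, -0.004]
force: [1.1, -0.2, -3.6]
grip_width: 17.6
```

Emit:
servo_tool --pt "-1 0 0 -0.001 0" --pt "-1 0 0 -0.002 0" --pt "-1 0 0 -0.002 0"

```text
time_s: 8.25
position: [548.2, -50.8, 136.0]
ee_rot: [0.72, 0.694, -0.005, -0.004]
force: [-0.2, -0.3, -3.1]
grip_width: 17.6
```

Emit:
servo_tool --pt "-1 0 0 -0.001 0" --pt "-1 0 0 -0.001 0"

```text
time_s: 8.45
position: [548.3, -51.0, 135.2]
ee_rot: [0.72, 0.694, -0.005, -0.004]
force: [0.0, 0.1, -2.1]
grip_width: 17.4
```

Emit:
servo_tool --pt "-1 0 0 -0.001 0" --pt "-1 0 0 -0.001 0"

```text
time_s: 8.65
position: [548.3, -50.8, 134.4]
ee_rot: [0.72, 0.694, -0.005, -0.004]
force: [-2.0, 2.0, 2.5]
grip_width: 17.5
```

Emit:
servo_tool --pt "-1 0 0 -0.001 0" --pt "-1 0 0 -0.001 0"

```text
time_s: 8.85
position: [548.2, -50.5, 133.5]
ee_rot: [0.72, 0.694, -0.004, -0.004]
force: [-2.5, 3.2, 3.1]
grip_width: 17.7
```

Emit:
servo_tool --pt "-1 0 0 0.012 0" --pt "-1 -0.013 -0.014 0.012 0" --pt "-1 -0.027 -0.0275 0.012 0" --pt "-1 -0.027 -0.0275 0.006 0" --pt "-1 -0.027 -0.0275 0.003 0"

```text
time_s: 9.35
position: [520.1, -78.9, 136.0]
ee_rot: [0.721, 0.693, -0.005, -0.005]
force: [-0.8, -0.6, -3.3]
grip_width: 17.6
```

Emit:
servo_tool --pt "-1 0 0 -0.001 0" --pt "-1 0 0 -0.002 0" --pt "-1 0 0 -0.002 0"

```text
time_s: 9.65
position: [520.1, -78.9, 133.8]
ee_rot: [0.721, 0.693, -0.005, -0.005]
force: [-0.5, 0.3, -4.0]
grip_width: 18.1
```

Emit:
servo_tool --pt "-1 0 0 -0.001 0" --pt "-1 0 0 -0.001 0"

```text
time_s: 9.85
position: [520.0, -78.7, 132.9]
ee_rot: [0.721, 0.693, -0.005, -0.005]
force: [-2.7, -0.5, 1.0]
grip_width: 18.4
```

Emit:
servo_tool --pt "-1 0 0 0.014 0" --pt "-1 0.028 0 0.014 0" --pt "-1 0.055 0 0.014 0" --pt "-1 0.055 0 0.008 0" --pt "-1 0.055 0 0.005 0"

```text
time_s: 10.35
position: [574.8, -78.4, 136.9]
ee_rot: [0.72, 0.693, -0.005, -0.005]
force: [-0.1, 0.6, -4.2]
grip_width: 17.8
```

Emit:
servo_tool --pt "-1 0 0 -0.001 0" --pt "-1 0 0 -0.002 0" --pt "-1 0 0 -0.002 0"

```text
time_s: 10.65
position: [574.1, -78.3, 134.7]
ee_rot: [0.72, 0.693, -0.005, -0.005]
force: [-0.3, 0.1, -3.4]
grip_width: 17.7
```

Emit:
servo_tool --pt "-1 0 0 -0.001 0" --pt "-1 0 0 -0.001 0"

```text
time_s: 10.85
position: [573.9, -78.4, 133.8]
ee_rot: [0.721, 0.693, -0.005, -0.005]
force: [0.0, -0.1, -4.0]
grip_width: 17.8
```

Emit:
servo_tool --pt "-1 0.001 0 -0.001 0" --pt "-1 0.001 0 -0.001 0"

```text
time_s: 11.05
position: [574.6, -78.4, 132.9]
ee_rot: [0.721, 0.693, -0.006, -0.006]
force: [-2.6, -0.6, -0.5]
grip_width: 17.9
```

Emit:
servo_tool --pt "-1 0.001 0 -0.001 0" --pt "-1 0.001 0 -0.001 0"

```text
time_s: 11.25
position: [575.4, -78.4, 132.0]
ee_rot: [0.721, 0.693, -0.006, -0.006]
force: [-2.7, 0.6, 1.1]
grip_width: 17.7
```

Emit:
servo_tool --pt "-1 0 0 -0.001 0" --pt "-1 0 0 -0.001 0" --pt "-1 0 0 -0.001 0"

```text
time_s: 11.55
position: [575.7, -78.4, 131.1]
ee_rot: [0.721, 0.693, -0.006, -0.006]
force: [-2.5, 0.4, 1.9]
grip_width: 17.7
```

Emit:
servo_tool --pt "-1 0 0 0.013 0" --pt "-1 -0.028 0 0.013 0" --pt "-1 -0.055 0 0.013 0" --pt "-1 -0.055 0 0.006 0" --pt "-1 -0.055 0 0.003 0"

```text
time_s: 12.05
position: [521.1, -78.5, 134.3]
ee_rot: [0.721, 0.693, -0.005, -0.005]
force: [-0.5, 0.4, -3.3]
grip_width: 17.7
```

Emit:
servo_tool --pt "-1 0 0 -0.001 0" --pt "-1 0 0 -0.002 0" --pt "-1 0 0 -0.0025 0"

```text
time_s: 12.35
position: [521.9, -78.6, 132.2]
ee_rot: [0.721, 0.693, -0.005, -0.005]
force: [-2.2, 0.3, 3.5]
grip_width: 18.0
```

```bash
python3 - <<'E'
from h import *
s=robot.get_state();print(s['position'],s['force'],s['moment'])
a=snap('scene','s4');w=snap('wrist','w4')
cv2.imwrite('pics/s4v.png',np.hstack([cv2.resize(w['pixels'][80:260,165:345],(400,400),interpolation=2),cv2.resize(a['pixels'][130:250,180:300],(400,400),interpolation=2)])[:,:,::-1])
E
```

```text
[521.93554846 -78.61559349 132.23797399] [-2.20240273  0.33221264  3.464772  ] [-0.11680344  0.62335092 -0.05661411]
```

View pics/s4v.png

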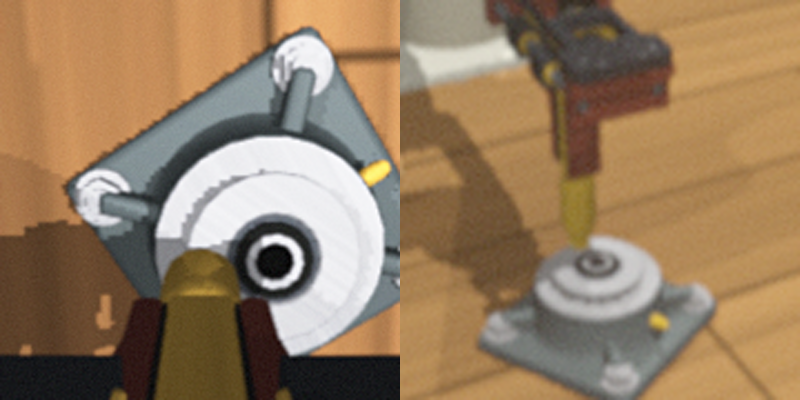

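Emit:
servo_tool --pt "-1 0 0 -0.001 0" --pt "-1 0 0 -0.002 0" --pt "-1 0 0 -0.002 0"

```text
time_s: 12.75
position: [521.2, -78.6, 129.9]
ee_rot: [0.721, 0.693, -0.005, -0.005]
force: [-4.1, -0.9, 2.3]
grip_width: 17.8
```

Emit:
servo_tool --pt "-1 0 0 0.013 0" --pt "-1 0.014 0.014 0.013 0" --pt "-1 0.027 0.0275 0.013 0" --pt "-1 0.027 0.0275 0.006 0" --pt "-1 0.027 0.0275 0.004 0"

```text
time_s: 13.25
position: [548.4, -50.1, 132.9]
ee_rot: [0.72, 0.694, -0.006, -0.005]
force: [-0.4, 0.1, -3.4]
grip_width: 17.6
```

Emit:
servo_tool --pt "-1 0 0 -0.001 0" --pt "-1 0 0 -0.002 0" --pt "-1 0 0 -0.0025 0"

```text
time_s: 13.55
position: [547.9, -49.9, 130.5]
ee_rot: [0.72, 0.694, -0.006, -0.006]
force: [-2.3, 2.5, 2.8]
grip_width: 17.9
```

Emit:
servo_tool --pt "-1 0 0 -0.001 0" --pt "-1 0 0 -0.002 0" --pt "-1 0 0 -0.002 0"

```text
time_s: 13.85
position: [548.0, -49.6, 128.8]
ee_rot: [0.72, 0.694, -0.005, -0.006]
force: [-1.5, 4.2, 2.6]
grip_width: 17.9
```

Emit:
servo_tool --pt "-1 0 0 0.014 0" --pt "-1 0 -0.028 0.014 0" --pt "-1 0 -0.055 0.014 0" --pt "-1 0 -0.055 0.008 0" --pt "-1 0 -0.055 0.006 0"

```text
time_s: 14.35
position: [547.8, -105.3, 134.7]
ee_rot: [0.721, 0.693, -0.005, -0.006]
force: [-0.3, 0.5, -3.7]
grip_width: 17.8
```

Emit:
servo_tool --pt "-1 0 0 -0.001 0" --pt "-1 0 0 -0.002 0" --pt "-1 0 0 -0.0025 0"

```text
time_s: 14.65
position: [547.8, -104.7, 132.1]
ee_rot: [0.721, 0.693, -0.006, -0.006]
force: [0.7, -0.2, -3.5]
grip_width: 17.9
```

Emit:
servo_tool --pt "-1 0 0 -0.001 0" --pt "-1 0 0 -0.002 0" --pt "-1 0 0 -0.0025 0"

```text
time_s: 14.95
position: [548.1, -104.6, 130.1]
ee_rot: [0.72, 0.693, -0.005, -0.006]
force: [-1.8, 0.1, 3.4]
grip_width: 17.6
```

Emit:
servo_tool --pt "-1 0 0 -0.001 0" --pt "-1 0 0 -0.002 0"

```text
time_s: 15.15
position: [548.2, -104.9, 128.6]
ee_rot: [0.72, 0.694, -0.005, -0.005]
force: [-2.2, -1.4, 5.1]
grip_width: 18.0
```

Emit:
servo_tool --pt "-1 0 0 -0.001 0" --pt "-1 0 0 -0.001 0"

```text
time_s: 15.35
position: [548.3, -105.2, 127.6]
ee_rot: [0.72, 0.694, -0.006, -0.005]
force: [-2.9, -2.7, 2.6]
grip_width: 17.7
```

Emit:
servo_tool --pt "-1 0 0 0.014 0" --pt "-1 0.014 0.014 0.014 0" --pt "-1 0.028 0.027 0.014 0" --pt "-1 0.028 0.027 0.008 0" --pt "-1 0.028 0.027 0.005 0"

```text
time_s: 15.85
position: [576.4, -77.0, 131.6]
ee_rot: [0.72, 0.694, -0.006, -0.006]
force: [0.1, 0.5, -4.7]
grip_width: 18.0
```

Emit:
servo_tool --pt "-1 0 0 -0.001 0" --pt "-1 0 0 -0.002 0" --pt "-1 0 0 -0.0025 0"

```text
time_s: 16.15
position: [576.0, -77.1, 128.8]
ee_rot: [0.72, 0.694, -0.006, -0.006]
force: [-0.6, -0.7, -3.1]
grip_width: 18.0
```

Emit:
servo_tool --pt "-1 0 0 -0.001 0" --pt "-1 0 0 -0.002 0"

```text
time_s: 16.35
position: [576.3, -77.2, 127.6]
ee_rot: [0.72, 0.694, -0.006, -0.006]
force: [-2.1, 1.5, 3.7]
grip_width: 17.7
```

Emit:
servo_tool --pt "-1 0 0 -0.001 0" --pt "-1 0 0 -0.001 0"

```text
time_s: 16.55
position: [576.5, -77.3, 127.1]
ee_rot: [0.72, 0.694, -0.005, -0.006]
force: [-2.3, 1.1, 4.0]
grip_width: 17.7
```

Emit:
servo_tool --pt "-1 0 0 0.013 0" --pt "-1 -0.028 -0.001 0.013 0" --pt "-1 -0.056 -0.001 0.013 0" --pt "-1 -0.056 -0.001 0.006 0" --pt "-1 -0.056 -0.001 0.004 0"

```text
time_s: 17.05
position: [520.4, -78.4, 131.1]
ee_rot: [0.72, 0.694, -0.005, -0.005]
force: [-0.2, -0.4, -3.6]
grip_width: 17.6
```

Emit:
servo_tool --pt "-1 0 0 -0.001 0" --pt "-1 0 0 -0.002 0" --pt "-1 0 0 -0.0025 0"

```text
time_s: 17.35
position: [521.3, -78.6, 128.6]
ee_rot: [0.72, 0.694, -0.005, -0.005]
force: [0.6, -0.4, -0.1]
grip_width: 17.8
```

Emit:
servo_tool --pt "-1 0 0 -0.001 0" --pt "-1 0 0 -0.002 0"

```text
time_s: 17.55
position: [521.0, -78.5, 126.9]
ee_rot: [0.72, 0.694, -0.006, -0.005]
force: [-4.9, 0.5, 3.9]
grip_width: 17.8
```

Emit:
servo_tool --pt "-1 0 0 -0.0005 0" --pt "-1 0 0 -0.001 0"

```text
time_s: 17.75
position: [520.8, -78.5, 126.1]
ee_rot: [0.72, 0.694, -0.006, -0.006]
force: [-3.9, -0.1, 4.4]
grip_width: 17.8
```

Emit:
servo_tool --pt "-1 0 0 0.013 0" --pt "-1 0.014 0.014 0.013 0" --pt "-1 0.027 0.0275 0.013 0" --pt "-1 0.027 0.0275 0.006 0" --pt "-1 0.027 0.0275 0.004 0"

```text
time_s: 18.25
position: [547.9, -50.0, 129.0]
ee_rot: [0.719, 0.694, -0.006, -0.006]
force: [-0.5, 0.2, -4.1]
grip_width: 18.0
```

Emit:
servo_tool --pt "-1 0 0 -0.001 0" --pt "-1 0 0 -0.002 0" --pt "-1 0 0 -0.0025 0"

```text
time_s: 18.55
position: [547.4, -49.8, 126.6]
ee_rot: [0.72, 0.694, -0.006, -0.007]
force: [-2.0, 2.3, 2.1]
grip_width: 17.9
```

Emit:
servo_tool --pt "-1 0 0 -0.001 0" --pt "-1 0 0 -0.002 0"

```text
time_s: 18.75
position: [547.5, -49.6, 125.1]
ee_rot: [0.72, 0.694, -0.006, -0.007]
force: [-2.1, 4.0, 5.3]
grip_width: 17.7
```

Emit:
servo_tool --pt "-1 0 0 0.014 0" --pt "-1 0 -0.028 0.014 0" --pt "-1 0.001 -0.056 0.014 0" --pt "-1 0.001 -0.056 0.008 0" --pt "-1 0.001 -0.056 0.005 0"

```text
time_s: 19.25
position: [548.4, -106.4, 130.1]
ee_rot: [0.72, 0.694, -0.006, -0.006]
force: [-0.4, 0.6, -4.2]
grip_width: 18.0
```

Emit:
servo_tool --pt "-1 0 0 -0.001 0" --pt "-1 0 0 -0.002 0" --pt "-1 0 0 -0.0025 0"

```text
time_s: 19.55
position: [548.4, -105.8, 127.6]
ee_rot: [0.72, 0.694, -0.006, -0.007]
force: [0.4, 0.2, -4.5]
grip_width: 17.8
```

Emit:
servo_tool --pt "-1 0 0 -0.001 0" --pt "-1 0 0 -0.002 0"

```text
time_s: 19.75
position: [548.7, -105.6, 126.1]
ee_rot: [0.72, 0.694, -0.006, -0.006]
force: [-2.3, 0.4, 2.5]
grip_width: 17.7
```

Emit:
servo_tool --pt "-1 0 0 -0.001 0" --pt "-1 0 0 -0.0015 0"

```text
time_s: 19.95
position: [548.8, -105.8, 125.1]
ee_rot: [0.72, 0.694, -0.006, -0.006]
force: [-2.6, -1.0, 4.0]
grip_width: 17.7
```

Emit:
servo_tool --pt "-1 0 0 -0.001 0" --pt "-1 0 0 -0.0015 0"

```text
time_s: 20.15
position: [548.9, -106.0, 124.2]
ee_rot: [0.72, 0.694, -0.006, -0.006]
force: [-4.3, -0.4, 10.9]
grip_width: 17.8
```

Emit:
servo_tool --pt "-1 0 0 0.014 0" --pt "-1 0.014 0.014 0.014 0" --pt "-1 0.027 0.027 0.014 0" --pt "-1 0.027 0.027 0.007 0" --pt "-1 0.027 0.027 0.004 0"

```text
time_s: 20.65
position: [575.9, -77.9, 127.0]
ee_rot: [0.719, 0.695, -0.006, -0.006]
force: [-0.3, 0.6, -3.8]
grip_width: 17.9
```

Emit:
servo_tool --pt "-1 0 0 -0.001 0" --pt "-1 0 0 -0.002 0" --pt "-1 0 0 -0.0025 0"

```text
time_s: 20.95
position: [575.4, -77.8, 124.6]
ee_rot: [0.719, 0.695, -0.006, -0.007]
force: [-2.2, 1.2, 4.0]
grip_width: 18.1
```

Emit:
servo_tool --pt "-1 0 0 -0.001 0" --pt "-1 0 0 -0.002 0"

```text
time_s: 21.15
position: [575.6, -77.8, 124.1]
ee_rot: [0.72, 0.694, -0.006, -0.007]
force: [-6.5, 3.0, 20.5]
grip_width: 18.2
```

Emit:
servo_tool --pt "-1 0 0 0.013 0" --pt "-1 -0.027 -0.001 0.013 0" --pt "-1 -0.055 -0.001 0.013 0" --pt "-1 -0.055 -0.001 0.006 0" --pt "-1 -0.055 -0.001 0.003 0"

```text
time_s: 21.65
position: [520.7, -79.0, 127.2]
ee_rot: [0.72, 0.694, -0.006, -0.006]
force: [0.6, 0.7, -3.9]
grip_width: 17.8
```

Emit:
servo_tool --pt "-1 0 0 -0.001 0" --pt "-1 0 0 -0.002 0"

```text
time_s: 21.85
position: [521.8, -79.3, 125.3]
ee_rot: [0.72, 0.694, -0.006, -0.006]
force: [-0.1, 0.0, -4.7]
grip_width: 17.5
```

Emit:
servo_tool --pt "-1 0 0 -0.001 0" --pt "-1 0 0 -0.002 0"

```text
time_s: 22.05
position: [522.0, -79.2, 124.2]
ee_rot: [0.72, 0.694, -0.006, -0.006]
force: [-7.0, 1.5, 17.0]
grip_width: 18.1
```

Emit:
servo_tool --pt "-1 0 0 -0.0015 0" --pt "-1 0 0 -0.0015 0"

```text
time_s: 22.25
position: [522.0, -79.2, 124.1]
ee_rot: [0.72, 0.694, -0.006, -0.007]
force: [-6.2, 1.2, 15.1]
grip_width: 17.7
```

Emit:
servo_tool --pt "-1 0 0 0.013 0" --pt "-1 0.013 0.014 0.013 0" --pt "-1 0.026 0.0285 0.013 0" --pt "-1 0.026 0.0285 0.006 0" --pt "-1 0.026 0.0285 0.003 0"

```text
time_s: 22.75
position: [547.9, -49.6, 125.7]
ee_rot: [0.719, 0.695, -0.007, -0.007]
force: [-0.6, -0.9, -4.1]
grip_width: 17.9
```

Emit:
servo_tool --pt "-1 0 0 -0.001 0" --pt "-1 0 0 -0.002 0"

```text
time_s: 22.95
position: [547.6, -49.5, 124.1]
ee_rot: [0.719, 0.695, -0.007, -0.008]
force: [-4.1, 1.6, 14.5]
grip_width: 18.1
```

Emit:
servo_tool --pt "-1 0 0 -0.001 0" --pt "-1 0 0 -0.002 0"

```text
time_s: 23.15
position: [547.7, -49.5, 123.9]
ee_rot: [0.719, 0.695, -0.007, -0.008]
force: [-7.7, 1.3, 27.4]
grip_width: 17.5
```

Emit:
servo_tool --pt "-1 0 0 -0.0021 0" --pt "-1 0 0 -0.0021 0" --pt "-1 0 0 -0.0021 0" --pt "-1 0 0 -0.0021 0" --pt "-1 0 0 -0.0021 0"

```text
time_s: 23.65
position: [547.6, -49.6, 124.0]
ee_rot: [0.719, 0.695, -0.007, -0.008]
force: [-6.6, 1.4, 22.3]
grip_width: 17.8
```

Emit:
servo_tool --pt "-1 0 0 -0.0021 0" --pt "-1 0 0 -0.0021 0" --pt "-1 0 0 -0.0021 0" --pt "-1 0 0 -0.0021 0" --pt "-1 0 0 -0.0021 0"

```text
time_s: 24.15
position: [547.6, -49.5, 124.0]
ee_rot: [0.719, 0.695, -0.007, -0.008]
force: [-6.1, 2.5, 21.7]
grip_width: 17.5
```

Emit:
servo_tool --pt "-1 0 0 -0.0027 0" --pt "-1 0 0 -0.0027 0" --pt "-1 0 0 -0.0027 0" --pt "-1 0 0 -0.0027 0" --pt "-1 0 0 -0.0027 0"

```text
time_s: 24.65
position: [547.6, -49.6, 123.9]
ee_rot: [0.72, 0.694, -0.007, -0.008]
force: [-7.8, 2.4, 26.6]
grip_width: 17.8
```

Emit:
servo_tool --pt "-1 0 0 -0.0027 0" --pt "-1 0 0 -0.0027 0" --pt "-1 0 0 -0.0027 0" --pt "-1 0 0 -0.0027 0" --pt "-1 0 0 -0.0027 0"

```text
time_s: 25.15
position: [547.6, -49.6, 123.9]
ee_rot: [0.72, 0.694, -0.007, -0.008]
force: [-8.8, 1.7, 26.9]
grip_width: 17.9
```

Emit:
servo_tool --pt "-1 0 0 0.012 0" --pt "-1 0 -0.028 0.012 0" --pt "-1 0.001 -0.056 0.012 0" --pt "-1 0.001 -0.056 0.006 0" --pt "-1 0.001 -0.056 0.003 0"

```text
time_s: 25.65
position: [548.0, -106.1, 126.3]
ee_rot: [0.72, 0.694, -0.007, -0.009]
force: [0.1, 1.1, -3.7]
grip_width: 18.0
```

Emit:
servo_tool --pt "-1 0 0 -0.001 0" --pt "-1 0 0 -0.002 0" --pt "-1 0 0 -0.0025 0"

```text
time_s: 25.95
position: [547.5, -105.6, 124.2]
ee_rot: [0.72, 0.694, -0.007, -0.009]
force: [-4.6, -0.7, 7.0]
grip_width: 18.1
```

Emit:
servo_tool --pt "-1 0 0 -0.001 0" --pt "-1 0 0 -0.002 0"

```text
time_s: 26.15
position: [547.6, -105.5, 124.0]
ee_rot: [0.719, 0.694, -0.008, -0.009]
force: [-7.3, -1.8, 22.3]
grip_width: 18.1
```

Emit:
servo_tool --pt "-1 0 0 -0.0028 0" --pt "-1 0 0 -0.0028 0" --pt "-1 0 0 -0.0028 0" --pt "-1 0 0 -0.0028 0" --pt "-1 0 0 -0.0028 0"

```text
time_s: 26.65
position: [547.6, -105.4, 123.9]
ee_rot: [0.719, 0.695, -0.008, -0.008]
force: [-8.5, -1.0, 23.3]
grip_width: 17.9
```

Emit:
servo_tool --pt "-1 0 0 -0.0028 0" --pt "-1 0 0 -0.0028 0" --pt "-1 0 0 -0.0028 0" --pt "-1 0 0 -0.0028 0" --pt "-1 0 0 -0.0028 0"

```text
time_s: 27.15
position: [547.7, -105.4, 123.9]
ee_rot: [0.718, 0.695, -0.008, -0.008]
force: [-8.9, -1.1, 24.4]
grip_width: 17.5
```

Emit:
servo_tool --pt "-1 0 0 0.012 0" --pt "-1 0.014 0.014 0.012 0" --pt "-1 0.028 0.028 0.012 0" --pt "-1 0.028 0.028 0.006 0" --pt "-1 0.028 0.028 0.003 0"

```text
time_s: 27.65
position: [575.7, -76.2, 125.7]
ee_rot: [0.718, 0.696, -0.009, -0.009]
force: [-0.7, -0.0, -4.1]
grip_width: 17.5
```

Emit:
servo_tool --pt "-1 0 0 -0.001 0" --pt "-1 0 0 -0.002 0" --pt "-1 0 0 -0.0025 0"

```text
time_s: 27.95
position: [575.4, -76.2, 124.1]
ee_rot: [0.718, 0.696, -0.009, -0.009]
force: [-5.2, 1.1, 14.2]
grip_width: 17.4
```

Emit:
servo_tool --pt "-1 0 0 -0.001 0" --pt "-1 0 0 -0.002 0"

```text
time_s: 28.15
position: [575.4, -76.3, 124.0]
ee_rot: [0.718, 0.696, -0.009, -0.009]
force: [-7.6, 1.7, 26.0]
grip_width: 18.0
```

Emit:
servo_tool --pt "-1 0 0 -0.003 0" --pt "-1 0 0 -0.003 0" --pt "-1 0 0 -0.003 0" --pt "-1 0 0 -0.003 0" --pt "-1 0 0 -0.003 0"

```text
time_s: 28.65
position: [575.4, -76.3, 123.9]
ee_rot: [0.718, 0.696, -0.009, -0.009]
force: [-7.2, 2.2, 27.4]
grip_width: 17.7
```

Emit:
servo_tool --pt "-1 0 0 -0.003 0" --pt "-1 0 0 -0.003 0" --pt "-1 0 0 -0.003 0" --pt "-1 0 0 -0.003 0" --pt "-1 0 0 -0.003 0"

```text
time_s: 29.15
position: [575.4, -76.3, 123.9]
ee_rot: [0.718, 0.695, -0.009, -0.009]
force: [-8.3, 2.6, 27.0]
grip_width: 18.0
```

Emit:
servo_tool --pt "-1 0 0 0.012 0" --pt "-1 -0.027 -0.002 0.012 0" --pt "-1 -0.054 -0.002 0.012 0" --pt "-1 -0.054 -0.002 0.006 0" --pt "-1 -0.054 -0.002 0.003 0"

```text
time_s: 29.65
position: [521.1, -78.5, 126.6]
ee_rot: [0.719, 0.695, -0.009, -0.009]
force: [0.5, 0.2, -4.2]
grip_width: 17.8
```

Emit:
servo_tool --pt "-1 0 0 -0.001 0" --pt "-1 0 0 -0.002 0" --pt "-1 0 0 -0.0025 0"

```text
time_s: 29.95
position: [521.9, -78.6, 124.4]
ee_rot: [0.719, 0.695, -0.009, -0.009]
force: [-0.7, 0.8, 3.9]
grip_width: 17.5
```

Emit:
servo_tool --pt "-1 0 0 -0.001 0" --pt "-1 0 0 -0.002 0"

```text
time_s: 30.15
position: [522.0, -78.6, 124.0]
ee_rot: [0.718, 0.695, -0.009, -0.009]
force: [-7.9, 0.7, 25.9]
grip_width: 17.6
```

Every side now stops at about 124.0 mm. I'll finish with the −x hold and a second, slightly firmer −y hold, because that one only reached about 28 N. Then I'll lift clear.

Emit:
servo_tool --pt "-1 0 0 -0.003 0" --pt "-1 0 0 -0.003 0" --pt "-1 0 0 -0.003 0" --pt "-1 0 0 -0.003 0" --pt "-1 0 0 -0.003 0"

```text
time_s: 30.65
position: [522.1, -78.6, 123.9]
ee_rot: [0.718, 0.696, -0.009, -0.009]
force: [-10.0, 0.7, 30.9]
grip_width: 17.6
```

Emit:
servo_tool --pt "-1 0 0 -0.003 0" --pt "-1 0 0 -0.003 0" --pt "-1 0 0 -0.003 0" --pt "-1 0 0 -0.003 0" --pt "-1 0 0 -0.003 0"

```text
time_s: 31.15
position: [522.1, -78.6, 123.9]
ee_rot: [0.718, 0.696, -0.009, -0.01]
force: [-10.5, 1.5, 30.9]
grip_width: 17.8
```

Emit:
servo_tool --pt "-1 0 0 0.012 0" --pt "-1 0.013 -0.014 0.012 0" --pt "-1 0.026 -0.027 0.012 0" --pt "-1 0.026 -0.027 0.006 0" --pt "-1 0.026 -0.027 0.003 0"

```text
time_s: 31.65
position: [547.6, -105.5, 126.0]
ee_rot: [0.719, 0.695, -0.01, -0.01]
force: [-0.9, 0.3, -3.4]
grip_width: 17.5
```

Emit:
servo_tool --pt "-1 0 0 -0.001 0" --pt "-1 0 0 -0.002 0" --pt "-1 0 0 -0.0025 0"

```text
time_s: 31.95
position: [546.8, -105.0, 124.1]
ee_rot: [0.718, 0.696, -0.01, -0.011]
force: [-3.6, 1.2, 10.0]
grip_width: 18.0
```

Emit:
servo_tool --pt "-1 0 0 -0.0015 0" --pt "-1 0 0 -0.0025 0"

```text
time_s: 32.15
position: [546.8, -105.0, 123.9]
ee_rot: [0.718, 0.696, -0.01, -0.01]
force: [-6.8, 0.2, 28.2]
grip_width: 18.1
```

Emit:
servo_tool --pt "-1 0 0 -0.0033 0" --pt "-1 0 0 -0.0033 0" --pt "-1 0 0 -0.0033 0" --pt "-1 0 0 -0.0033 0" --pt "-1 0 0 -0.0033 0"

```text
time_s: 32.65
position: [546.8, -105.0, 123.9]
ee_rot: [0.718, 0.696, -0.01, -0.01]
force: [-9.0, -0.7, 28.5]
grip_width: 17.4
```

Emit:
servo_tool --pt "-1 0 0 -0.0033 0" --pt "-1 0 0 -0.0033 0" --pt "-1 0 0 -0.0033 0" --pt "-1 0 0 -0.0033 0" --pt "-1 0 0 -0.0033 0"

```text
time_s: 33.15
position: [546.8, -104.9, 123.9]
ee_rot: [0.718, 0.696, -0.01, -0.009]
force: [-8.6, 0.2, 28.3]
grip_width: 17.8
```

Emit:
servo_tool --pt "-1 0 0 0.02 0" --pt "-1 0 0 0.05 0" --pt "-1 0 0 0.08 0" --pt "-1 0 0.02 0.105 0" --pt "-1 0 0.05 0.12 0"

```text
time_s: 33.65
position: [546.9, -55.0, 245.8]
ee_rot: [0.718, 0.696, -0.01, -0.008]
force: [0.4, 0.6, -3.5]
grip_width: 17.8
```

```bash
python3 - <<'E'
from h import *
a=snap('scene','s5');w=snap('wrist','w5')
cv2.imwrite('pics/s5v.png',np.hstack([cv2.resize(w['pixels'][60:260,150:350],(400,400),interpolation=2),cv2.resize(a['pixels'][90:270,160:340],(400,400),interpolation=2)])[:,:,::-1])
s=robot.get_state();print(s['time_s'],s['position'],s['force'],s['moment'],s['ee_rot'])
E
```

```text
33.75 [547.29729877 -52.22333546 246.05425143] [-0.27673429 -0.40198865 -4.21759099] [-0.1167789   0.04264948 -0.04370991] [ 0.7167652   0.69720594 -0.00895821 -0.00844216]
```

View pics/s5v.png

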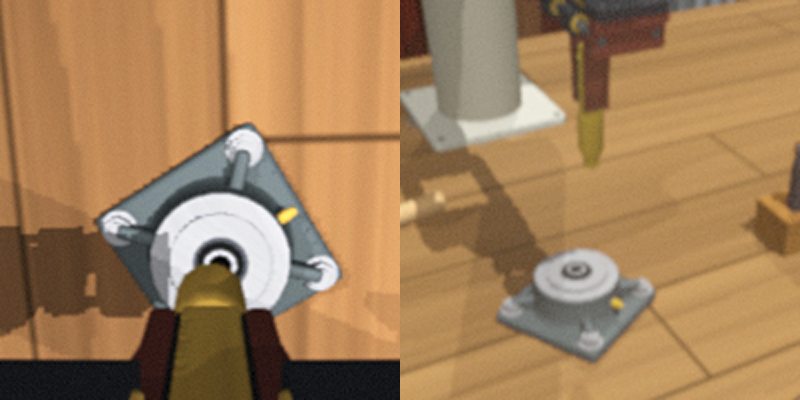

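```bash
python3 - <<'E'
from h import *
a=load('s5');s=robot.get_state();M=R.from_quat(s['ee_rot']).as_matrix();print(M.round(4))
n=s['position']+69*M[:,2];print('nose pred',n,proj(a,n),'seen',160+192*.45,90+165*.45)
print('yaw of jaws',np.degrees(np.arctan2(M[1,1],M[0,1])))
print('seen at z',onz(a,160+192*.45,90+165*.45,n[2]))
E
```

```text
[[ 2.760e-02  9.993e-01 -2.460e-02]
 [ 9.996e-01 -2.770e-02 -4.000e-04]
 [-1.100e-03 -2.460e-02 -9.997e-01]]
nose pred [545.5989526  -52.25019945 177.07516113] [[246.94853212 164.57201808]] seen 246.4 164.25
yaw of jaws -1.5857819014485797
seen at z [543.71165141 -52.68838886 177.07516113]
```

Emit:
servo_tool --pt "-1 0 0.04 0 0" --pt "-1 0 0.08 0 0" --pt "-1 0 0.12 0 0" --pt "-1 0 0.16 0 0" --pt "-1 0 0.2 0 -0.7"

```text
time_s: 34.25
position: [546.2, 149.0, 245.1]
ee_rot: [0.721, 0.693, -0.01, -0.009]
force: [-0.1, -0.7, -3.5]
grip_width: 17.7
```

Emit:
servo_tool --pt "-1 0 0.04 0 0" --pt "-1 0 0.08 0 0" --pt "-1 0 0.12 0 0" --pt "-1 -0.001 0.13 0 0" --pt "-1 -0.001 0.135 0 0"

```text
time_s: 34.75
position: [544.1, 284.8, 243.9]
ee_rot: [0.72, 0.694, -0.011, -0.009]
force: [-0.3, -0.0, -3.6]
grip_width: 17.7
```

Emit:
servo_tool --pt "-1 0 0 0 0" --pt "-1 0 0 0 0"

```text
time_s: 34.95
position: [543.8, 283.5, 243.3]
ee_rot: [0.72, 0.693, -0.012, -0.009]
force: [-0.4, 0.3, -4.9]
grip_width: 17.7
```

Emit:
servo_tool --pt "-1 0.0022 0 -0.03 0" --pt "-1 0.0022 0 -0.06 0" --pt "-1 0.0022 0 -0.085 0" --pt "-1 0.0022 0 -0.105 0" --pt "-1 0.0022 0 -0.108 0"

```text
time_s: 35.45
position: [544.5, 281.3, 132.8]
ee_rot: [0.721, 0.693, -0.014, -0.01]
force: [0.1, 0.4, -3.6]
grip_width: 17.5
```

Emit:
servo_tool --pt "-1 0 0 0 0" --pt "-1 0 0 0 0"

```text
time_s: 35.65
position: [545.0, 280.7, 133.7]
ee_rot: [0.721, 0.693, -0.014, -0.01]
force: [0.3, 0.0, -3.9]
grip_width: 18.1
```

```bash
python3 - <<'E'
from h import *
s=robot.get_state();M=R.from_quat(s['ee_rot']).as_matrix();print(s['position'],s['position']+69*M[:,2],M[:,2],np.degrees(np.arctan2(M[1,1],M[0,1])))
E
```

```text
[545.03253422 280.72930435 133.66211644] [542.75384669 280.38489725  64.70061293] [-0.03302446 -0.00499141 -0.99944208] -2.3314797491793766
```

Emit:
servo_tool --pt "-1 0.0018 0.0026 0 0" --pt "-1 0.0018 0.0026 -0.005 0" --pt "-1 0.0018 0.0026 -0.015 0" --pt "-1 0.0018 0.0026 -0.025 0" --pt "-1 0.0018 0.0026 -0.03 0"

```text
time_s: 36.15
position: [545.9, 283.0, 102.0]
ee_rot: [0.721, 0.693, -0.015, -0.01]
force: [0.4, 0.1, -4.0]
grip_width: 18.0
```

Emit:
servo_tool --pt "-1 0 0 -0.005 0" --pt "-1 0 0 -0.01 0" --pt "-1 0 0 -0.015 0" --pt "-1 0 0 -0.018 0" --pt "-1 0 0 -0.018 0"

```text
time_s: 36.65
position: [545.7, 282.8, 83.6]
ee_rot: [0.721, 0.693, -0.015, -0.01]
force: [0.4, -0.6, -4.2]
grip_width: 18.1
```

Emit:
servo_tool --pt "-1 0 0 -0.001 0" --pt "-1 0 0 -0.002 0" --pt "-1 0 0 -0.003 0"

```text
time_s: 36.95
position: [545.8, 282.9, 80.7]
ee_rot: [0.721, 0.693, -0.015, -0.01]
force: [-0.2, 0.3, -3.1]
grip_width: 17.5
```

Emit:
servo_tool --pt "-1 0 0 -0.0007 0" --pt "-1 0 0 -0.0007 0"

```text
time_s: 37.15
position: [545.9, 282.9, 80.3]
ee_rot: [0.721, 0.693, -0.015, -0.01]
force: [-1.3, -0.5, -0.9]
grip_width: 17.5
```

On the floor. I'll release slowly and then lift.

Emit:
servo_tool --pt "-0.75 0 0 0 0" --pt "-0.7 0 0 0 0" --pt "-0.6 0 0 0 0" --pt "-0.5 0 0 0 0" --pt "-0.4 0 0 0 0" --squeeze 20

```text
time_s: 37.65
position: [546.3, 283.1, 80.7]
ee_rot: [0.721, 0.693, -0.014, -0.01]
force: [-0.3, 0.5, -0.4]
grip_width: 25.7
```

Emit:
servo_tool --pt "0 0 0 0 0" --pt "0.2 0 0 0 0" --pt "0.2 0 0 0 0" --pt "0.2 0 0 0 0" --pt "0.2 0 0 0 0"

```text
time_s: 38.15
position: [546.3, 283.2, 80.7]
ee_rot: [0.721, 0.693, -0.014, -0.01]
force: [-0.5, 0.6, -0.2]
grip_width: 52.5
```

Emit:
servo_tool --pt "0.2 0 0 0.02 0" --pt "0.2 0 0 0.04 0" --pt "0.2 0 0 0.07 0" --pt "0.2 0 0 0.1 0" --pt "0.2 0 0 0.14 0"

```text
time_s: 38.65
position: [545.3, 282.7, 220.6]
ee_rot: [0.721, 0.693, -0.016, -0.01]
force: [-0.0, -0.3, -0.3]
grip_width: 52.4
```

Emit:
servo_tool --pt "0.2 -0.01 0 0.03 0" --pt "0.2 -0.04 0 0.05 0" --pt "0.2 -0.08 0 0.06 0" --pt "0.2 -0.1 0 0.06 0" --pt "0.2 -0.1 0 0.06 0"

```text
time_s: 39.15
position: [443.2, 282.5, 281.2]
ee_rot: [0.721, 0.693, -0.016, -0.01]
force: [0.8, 0.0, -0.7]
grip_width: 52.9
```

```bash
python3 - <<'E'
from h import *
a=snap('scene','s6');w=snap('wrist','w6');t=snap('top','t6')
f=lambda p,r:cv2.resize(p[r[0]:r[1],r[2]:r[3]],(400,290),interpolation=2)
cv2.imwrite('pics/s6v.png',np.vstack([np.hstack([f(a['pixels'],(120,250,290,470)),f(a['pixels'],(180,270,190,314))]),np.hstack([f(w['pixels'],(0,384,0,512)),f(t['pixels'],(80,310,20,420))])])[:,:,::-1])
s=robot.get_state();print(s['time_s'],s['position'],s['force'],s['grip_width'])
E
```

```text
39.3 [446.10528991 282.82068624 280.69133764] [ 0.33653912 -0.88168491  0.80007129] 52.35396925660723
```

View pics/s6v.png

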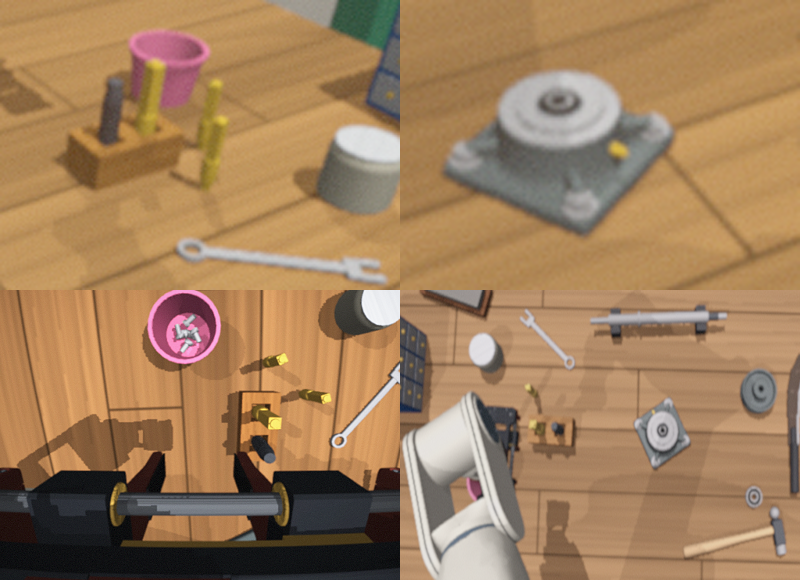

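The drift stands upright in its pocket at scene crop (150,100), beside the punch. The cup sits low and level, and nothing else has moved. I'm handing in.

```bash
python3 -c "
from cell import robot
print(robot.job_done())"
```

```text
the job is handed in; nothing more can be done
None
```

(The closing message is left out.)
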